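Index and lock the sample disc of a lab rotary stage

ROBOT

A 6-joint arm with a two-finger parallel gripper is mounted at the origin on the work surface. World frame = base frame: x ahead of the robot, y to its left, z up, the work surface at z = 0. Lengths are in m, angles in rad, forces in N, time in s.
With the tool pointing down it reaches from about 0.35 to 0.875 m from the base axis. Payload 4.2 kg.
Tool frame: the origin (TCP) lies at the very end of the fingers, on their centre line; the grasp point (between the pads) lies env.grasp_offset behind it (env.grasp_offset is the distance from the TCP to the grasp point, in m); z points along the fingers, y is the direction in which the jaws open and shut (so a half turn about z gives the same grasp; the last joint's range is limited). The gripper opens to 87 mm and grips with 3 to 60 N. Pads are 19 mm wide; open, the fingers measure 117 mm over their backs; the gripper's body (75 mm by 190 mm) begins 51 mm behind the grasp point.
Start: joints at [-1.06, 0.385, 0.008, 0, -1.194, -0.259], TCP at [0.156, -0.605, 0.223] pointing down, gripper open.
Joint ranges: [-3.14, 3.14], [-1.21, 2.06], [-1.07, 1.41], [-3.16, 2.05], [-2.99, -0.16], [-3.1, 3.1]. Speed limits (rad/s): [2.79, 2.79, 3.14, 3.14, 3.14, 3.14].

INTERFACE

Orientations are given as a unit quaternion [w, x, y, z].
In Python, from station import env, viewer gives the robot as it stands.
- The arm moves only by the tool servo_tool, never from a script. Its argument "commands" is a list of rows, each an object with "twist": the turn, a rotation vector about the tool's x, y, z in degrees, a list of three; "slide": the shift along the tool's x, y, z in m, a list of three; "gripper": the opening, from -1 (shut) to 1 (fully open). In form: [{"twist": [rx, ry, rz], "slide": [x, y, z], "gripper": gripper}, ...]. A call has 1 to 20 rows; each row shifts and turns the pose as measured when the row begins, along the tool's axes as they then stand; what a row does not reach is not made up. A row lasts 1/10 s, in which the tool goes at most 50 mm and 8.59 degrees, less where a joint would pass 70% of its speed; a pose out of reach is approached as far as the arm can. A call with a gripper value outside its range is refused whole. The fingers move at their own pace and stop on an object; "squeeze" is the grip in N (left out, the last holds). Time passes only in rows, so rows that do not move let the fingers close. It gives the time, the measured TCP pose, the force and the opening at its end, in the units of the state.
- env.get_obs(): the state, without advancing time (a new reading comes with each control period).
- viewer.capture(name): name is "scene" or "top"; returns a dict with "color" (480x640x3 uint8, red, green, blue), "fov_y" (degrees; the focal length in pixels is half the picture's height over the tangent of half this angle, whatever the lens; pixels are square), "cx", "cy" (the principal point, pixels), "dist_coeffs" ([k1, k2, p1, p2, k3] as OpenCV has them; the pictures are not rectified), "R" (3x3) and "t" (3): a world point X has camera coordinates R X + t. Camera axes: x right, y down, z forward; pixel columns grow to the right and rows downward; lengths in m; the calibration is good to about 2 mm. A picture is of the moment at which its call begins. There is no depth.
- env.hand_in(): hands the job in, once; it reports no verdict.
The state is a dict: "clock": time; "q": joint angles; "qvel": joint speeds; "effort": joint torques, N m; "eef_pos": TCP position; "tcp_rot": TCP orientation; "force": force on the tool from outside, world axes, zero at the start; "moment": the same for the moment, N m; "gripper_width": opening from 0.0 (shut) to 1.0 (fully open).
Only numpy, scipy, OpenCV 4.12 (cv2) and the standard library are available. Lean on these libraries where they do the work, as an engineer would, in place of code of your own. Each camera call takes 0.05 s, during which the arm holds its last target. There are 200 camera calls.

TASK

Turn the round sample disc on its spindle, pushing gently on the brass studs at its edge, until its notch (red stripe) faces the locking key at the yellow mark. Then push the key by its red tab until its nose bottoms in the notch and press it in firmly there with about 12 N for half a second; never use more than 20 N on the disc or the key. Let go with the key still home, and leave the beaker, meter and copper slug where they are.

Things in the scene. Friction and masses are not known exactly. Their poses are not given: they have to be found in the camera images.
- stage: Fixed dark steel plate, 170 (x) by 270 (y, -180 to +90) by 12 mm. Origin: under the spindle axis, at table height; z up. A black seat (radius 50) has its top at 18 mm; a fixed spindle (radius 9) rises to 46 mm. The key and yellow mark are on its -y side; the key slides along the stage's +y to the spindle, in a guide 37 mm wide at y -117 to -83, up to 36 mm high.
- mark (a point): The mark: point on the stage's -y axis, 75 mm from the spindle axis, 25 mm up; the notch must lie straight between it and the spindle. Axes as the stage.
- disc: Loose blue disc, radius 60, 14 mm thick, about 0.5 kg (varies), flat on the seat (top at 32 mm), 1 mm play on the spindle. Origin: centre of underside. The notch on its -y side is 12.6 mm wide, corners bevelled 4 mm. Brass studs 12 mm thick, tops 58 mm above the table, stand at radius 48 on its +x, +y and -x. Starts at any angle over 34 degrees from the mark.
- notch (a point): Middle of the notch's mouth at the disc's rim (60 mm from its centre, half-way up its thickness). Axes as the disc. The disc turns only against its own sliding friction and stops when a push stops.
- key (a joint): Key travel in m: 0 = fully out, starts at 0 to 0.008, grows towards the spindle. Its upright round nose (10 mm thick, 19 to 31 mm up) is 78 mm from the spindle axis at 0. It meets the rim at 0.013 if the notch is elsewhere, else bottoms on a set screw in the notch, set differently each time, at 0.024 to 0.037. The bevels draw the disc in from up to 4 mm off. 2 N friction; stays where left.
- key_tab (a point): Centre of the outer (stage -y) face of the key's red tab, where one pushes; 45 mm above the table. The tab is 34 mm wide (stage x), 8 mm thick, from 18 to 60 mm up. It lies 158 mm from the spindle axis at travel 0 and moves with the key. Axes as the stage.
- beaker: Bystander: glass beaker, radius 34, 85 mm tall; origin at the centre of its underside.
- meter: Bystander: yellow multimeter lying flat, 75 by 150 by about 48 mm; origin at the centre of its underside.
- slug: Bystander: upright copper cylinder, radius 16, 45 mm tall; origin at the centre of its underside.
Mind the look-alikes: they are no part of the job. Of the things like the disc, leave any that is green; of the rest the smaller one is meant.

How it is judged:
By the outcome, as a careful person would: the job done as asked, in the order asked, and still so for the second after the job is handed in, with the robot touching nothing.
It also fails if it takes over 72 s, if anything falls off the work surface, if the arm or the gripper's body presses on something with over 40 N, if the wrist force passes 120 N, or if a joint passes its speed limit or range.

## Working session

There is one attempt and no reset: what is moved stays moved. The work goes in short steps, Python scripts to look and compute and a tool call to move; the robot and the scene stay as the last step left them, time stands still between calls to the robot, and variables do not carry over. Pictures are saved under pics/ and viewed, about 8 in all and at most 12, crops included, and the job is handed in when it is done.

Besides the shell and the picture viewer there is one more tool, called by a JSON object that holds its "api" and its "payload". servo_tool: Moves the arm, as the interface text tells. Its arguments: {"type":"object","properties":{"commands":{"type":"array","items":{"type":"object","properties":{"twist":{"type":"array","items":{"type":"number"}},"slide":{"type":"array","items":{"type":"number"}},"gripper":{"type":"number"}}}},"squeeze":{"type":"number"}},"required":["commands"]}

```bash
mkdir -p pics; cat > h.py <<'E'
import numpy as np,cv2
from station import env,viewer
def cam(n,save=None):
    c=viewer.capture(n); 
    if save: cv2.imwrite('pics/'+save,c['color'][:,:,::-1])
    return c
def K(c):
    f=240/np.tan(np.radians(c['fov_y']/2)); return np.array([[f,0,c['cx']],[0,f,c['cy']],[0,0,1.]])
def ray(c,uv,z):
    p=cv2.undistortPoints(np.array(uv,float).reshape(-1,1,2),K(c),np.array(c['dist_coeffs'],float)).reshape(-1,2)
    R=np.array(c['R']);t=np.array(c['t']);o=-R.T@t
    d=np.c_[p,np.ones(len(p))]@R
    return o+d*((z-o[2])/d[:,2])[:,None]
def proj(c,X):
    R=np.array(c['R']);return cv2.projectPoints(np.array(X,float).reshape(-1,1,3),cv2.Rodrigues(R)[0],np.array(c['t'],float),K(c),np.array(c['dist_coeffs'],float))[0].reshape(-1,2)
E
python3 - <<'E'
from h import *
for n in('top','scene'):
    c=cam(n,n+'1.png');print(n,c['fov_y'],-np.array(c['R']).T@c['t'])
o=env.get_obs();print(o,env.grasp_offset)
E
```

```text
top 51.67816951627362 [0.29578367 0.09200191 0.97764632]
scene 48.96043119876226 [ 0.81745887 -0.30869729  0.74627324]
{'clock': 0.1, 'q': array([-1.06038462e+00,  3.85481634e-01,  6.79306723e-03, -4.35944687e-04,
       -1.19400490e+00, -2.58631683e-01]), 'qvel': array([-0.00048165, -0.00309593,  0.00293662,  0.0036138 , -0.00023251,
        0.00038972]), 'effort': array([ 6.18031663e-04, -3.91691065e+01,  1.87934375e+01,  4.23186556e+00,
        1.34060482e-02, -7.29618682e-05]), 'eef_pos': array([ 0.15561227, -0.60477407,  0.22157962]), 'tcp_rot': array([-1.68012086e-04, -1.25477937e-01,  9.92095936e-01,  9.55302089e-04]), 'force': array([0.25722253, 0.03230841, 0.96464819]), 'moment': array([ 0.03977147, -0.01075119, -0.03310701]), 'gripper_width': 0.9998059314349043} 0.0187
```

View pics/top1.png

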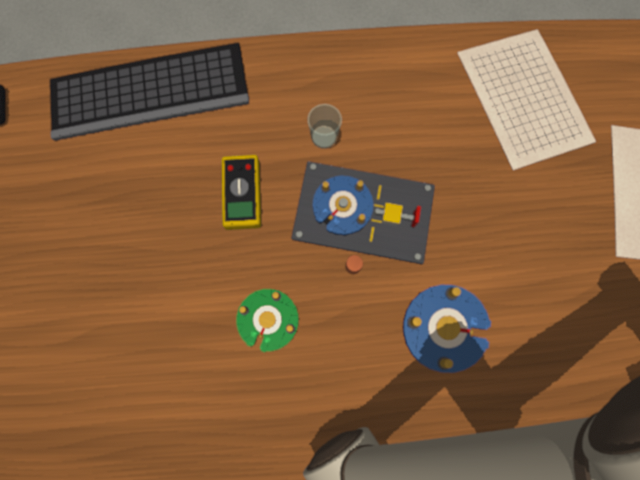

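View pics/scene1.png

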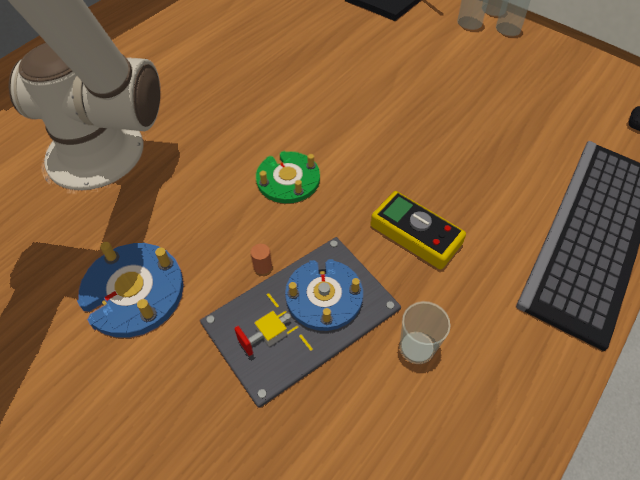

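The top view shows the target blue disc on the stage at about (343,204), with its red stripe towards (328,220). The red tab is at (417,215), the slug at (354,263), the beaker at (325,125) and the meter at (240,190). The scene view agrees. I'll enlarge the stage area.

```bash
python3 - <<'E'
from h import *
a=cv2.imread('pics/top1.png')[150:275,280:445];a=cv2.resize(a,None,fx=4.8,fy=4.8,interpolation=cv2.INTER_CUBIC);cv2.imwrite('pics/top1c.png',a)
c=cam('top')
for n,uv,z in[('corners',[(313,167),(430,187),(418,257),(299,234)],.012),('disc',[(343,204)],.046),('tab',[(417,215)],.06),('slug',[(354,263)],.045),('meter',[(240,190)],.048),('beaker',[(324,135)],.0)]: print(n,ray(c,uv,z).round(4).tolist())
E
```

```text
corners [[0.6623, 0.068, 0.012], [0.5992, -0.1685, 0.012], [0.4561, -0.1245, 0.012], [0.5228, 0.1076, 0.012]]
disc [[0.5677, 0.0166, 0.046]]
tab [[0.5299, -0.1224, 0.06]]
slug [[0.4495, 0.0069, 0.045]]
meter [[0.613, 0.2163, 0.048]]
beaker [[0.7373, 0.0383, 0.0]]
```

View pics/top1c.png

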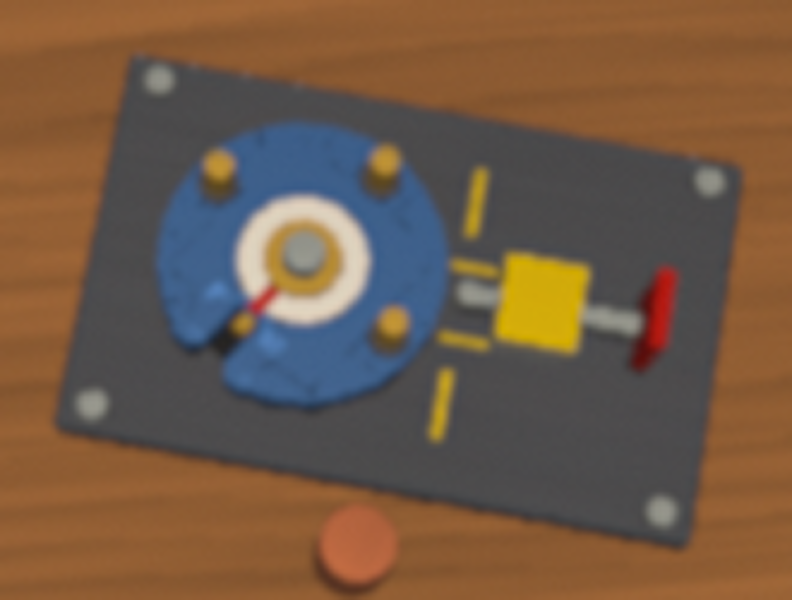

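```bash
cat > fit.py <<'E'
from h import *
from scipy.optimize import least_squares
c=cam('top')
P=lambda l:(np.array(l,float)+.5)/4.8-.5+[280,150]
W=ray(c,P([(133,57),(742,162),(688,547),(57,428)]),.012)
L=np.array([[.085,.09],[.085,-.18],[-.085,-.18],[-.085,.09]])
Rm=lambda a:np.array([[np.cos(a),-np.sin(a)],[np.sin(a),np.cos(a)]])
s=least_squares(lambda p:(L@Rm(p[2]).T+p[:2]-W[:,:2]).ravel(),[.57,.02,-.26]);print('stage',s.x,np.degrees(s.x[2]),s.fun.round(4))
sp=ray(c,P([(303,252)]),.046)[0];print('spindle',sp)
S=ray(c,P([(219,163),(385,160),(393,322)]),.058)
# rim seen
dc=least_squares(lambda p:np.hypot(*(S[:,:2]-p).T)-.048,s.x[:2]).x
print('disc c',dc); M=Rm(s.x[2]).T
print('studs stage',((S[:,:2]-s.x[:2])@M.T).round(4), 'ang',[np.degrees(np.arctan2(*(M@(p[:2]-dc))[::-1])).round(1) for p in S])
n=ray(c,P([(222,338)]),.03)[0];v=M@(n[:2]-dc);print('notch stage',v,np.degrees(np.arctan2(v[1],v[0])))
t=ray(c,P([(668,270),(660,360)]),.06);print('tab',(t[:,:2]-s.x[:2])@M.T)
k=ray(c,P([(465,290)]),.031);print('nose',(k[:,:2]-s.x[:2])@M.T)
E
python3 fit.py
```

```text
stage [ 0.57150387  0.01616196 -0.26917701] -15.422706452130006 [ 0.002   0.0016 -0.0008 -0.0016 -0.0004 -0.0021 -0.0008  0.0022]
spindle [0.5715916  0.01676772 0.046     ]
disc c [0.57219336 0.01641223]
studs stage [[ 0.0272  0.0407]
 [ 0.041  -0.0256]
 [-0.0259 -0.0399]] ang [np.float64(56.6), np.float64(-32.8), np.float64(-123.3)]
notch stage [-0.03830421  0.02664424] 145.17769391513164
tab [[ 0.01558001 -0.14555878]
 [-0.02214834 -0.14750549]]
nose [[ 0.00080088 -0.06815776]]
```

{"api": "servo_tool", "payload": {"commands": [{"slide": [-0.0313,0.0315,0.006],"twist": [0,0,0],"gripper": -1},{"slide": [-0.0313,0.0315,0.006],"twist": [0,0,0],"gripper": -1},{"slide": [-0.0313,0.0315,0.006],"twist": [0,0,0],"gripper": -1},{"slide": [-0.0313,0.0315,0.006],"twist": [0,0,0],"gripper": -1},{"slide": [-0.0313,0.0315,0.006],"twist": [0,0,0],"gripper": -1},{"slide": [-0.0313,0.0315,0.006],"twist": [0,0,0],"gripper": -1},{"slide": [-0.0313,0.0315,0.006],"twist": [0,0,0],"gripper": -1},{"slide": [-0.0313,0.0315,0.006],"twist": [0,0,0],"gripper": -1},{"slide": [-0.0313,0.0315,0.006],"twist": [0,0,0],"gripper": -1},{"slide": [-0.0313,0.0315,0.006],"twist": [0,0,0],"gripper": -1},{"slide": [-0.0313,0.0315,0.006],"twist": [0,0,0],"gripper": -1},{"slide": [-0.0313,0.0315,0.006],"twist": [0,0,0],"gripper": -1},{"slide": [-0.0313,0.0315,0.006],"twist": [0,0,0],"gripper": -1},{"slide": [-0.0313,0.0315,0.006],"twist": [0,0,0],"gripper": -1},{"slide": [0,0,0],"twist": [0,0,0],"gripper": -1}]}}

```text
clock: 1.7
eef_pos: [0.4827, -0.0499, 0.134]
tcp_rot: [0.002, -0.124, 0.992, -0.0]
force: [0.2, 0.0, 0.6]
gripper_width: 0.008
```

```bash
cat > g.py <<'E'
import sys
from h import *
from scipy.spatial.transform import Rotation as Ro
C=np.array([.5717,.0164]);A=-15.42
def st(p,y=0): a=np.radians(A);return C+np.array([[np.cos(a),-np.sin(a)],[np.sin(a),np.cos(a)]])@np.array(p)
def go(p,z,yaw):
    o=env.get_obs();q=o['tcp_rot'];R=Ro.from_quat(np.r_[q[1:],q[0]])
    y=np.radians(yaw);T=Ro.from_matrix(np.array([[np.cos(y),np.sin(y),0],[np.sin(y),-np.cos(y),0],[0,0,-1]]))
    print('slide',R.inv().apply(np.r_[p,z]-o['eef_pos']).round(4),'twist',np.degrees((R.inv()*T).as_rotvec()).round(2),'force',o['force'].round(2), 'clock',o['clock'])
def stage_of():
    o=env.get_obs();a=np.radians(A);d=o['eef_pos'][:2]-C
    q=o['tcp_rot'];x=Ro.from_quat(np.r_[q[1:],q[0]]).as_matrix()[:,0]
    yaw=np.degrees(np.arctan2(x[1],x[0]))
    v=np.array([[np.cos(a),np.sin(a)],[-np.sin(a),np.cos(a)]])@d
    print('stage xy',v.round(4),'z',o['eef_pos'][2].round(4),'yaw_x stage',yaw-A)
E
python3 - <<'E'
from g import *
a=np.radians(-123.2);r=np.array([np.cos(a),np.sin(a)]);t=np.array([-r[1],r[0]])
p=st(.048*r-.031*t);print(p);go(p,.075,-123.2+A)
E
```

```text
[0.51519104 0.0079302 ]
slide [-0.0454  0.0482  0.0591] twist [ -0.14   0.23 -27.17] force [0.18 0.02 0.58] clock 1.7
```

{"api": "servo_tool", "payload": {"commands": [{"slide": [-0.0151,0.0161,0.01],"twist": [0,0,0],"gripper": -1},{"slide": [-0.0151,0.0161,0.01],"twist": [0,0,0],"gripper": -1},{"slide": [-0.0151,0.0161,0.01],"twist": [0,0,0],"gripper": -1},{"slide": [0,0,0],"twist": [0,0,-6.8],"gripper": -1},{"slide": [0,0,0],"twist": [0,0,-6.8],"gripper": -1},{"slide": [0,0,0],"twist": [0,0,-6.8],"gripper": -1},{"slide": [0,0,0],"twist": [0,0,-6.8],"gripper": -1},{"slide": [0,0,0],"twist": [0,0,0],"gripper": -1}]}}

```text
clock: 2.5
eef_pos: [0.5143, 0.0098, 0.1019]
tcp_rot: [0.0, -0.363, 0.932, -0.001]
force: [-0.7, 0.1, -0.9]
gripper_width: 0.004
```

```bash
python3 - <<'E'
from g import *
a=np.radians(-123.2);r=np.array([np.cos(a),np.sin(a)]);t=np.array([-r[1],r[0]])
p=st(.048*r-.031*t);go(p,.042,-123.2+A)
E
```

```text
slide [ 0.0006 -0.0019  0.0599] twist [-0.08 -0.02  1.13] force [-0.69  0.08 -0.89] clock 2.5
```

{"api": "servo_tool", "payload": {"commands": [{"slide": [0.0003,-0.0008,0.025],"twist": [0,0,1],"gripper": -1},{"slide": [0.0003,-0.0008,0.02],"twist": [0,0,0],"gripper": -1},{"slide": [0,0,0.012],"twist": [0,0,0],"gripper": -1},{"slide": [0,0,0],"twist": [0,0,0],"gripper": -1},{"slide": [0,0,0],"twist": [0,0,0],"gripper": -1}]}}

```text
clock: 3.0
eef_pos: [0.5155, 0.0066, 0.0446]
tcp_rot: [0.001, -0.347, 0.938, -0.001]
force: [0.1, -0.2, -0.4]
gripper_width: 0.006
```

```bash
python3 - <<'E'
from g import *
a=np.radians(-123.2);r=np.array([np.cos(a),np.sin(a)]);t=np.array([-r[1],r[0]])
p=st(.048*r-.031*t);go(p,.042,-123.2+A);stage_of()
c=cam('scene','s2.png');a=cv2.imread('pics/s2.png')[200:410,190:410];cv2.imwrite('pics/s2c.png',cv2.resize(a,None,fx=2.8,fy=2.8,interpolation=cv2.INTER_CUBIC))
E
```

```text
slide [-0.0007  0.0012  0.0026] twist [-0.15  0.12 -0.74] force [ 0.1  -0.2  -0.42] clock 3.0
stage xy [-0.0516 -0.0244] z 0.0446 yaw_x stage -123.94294351594841
```

View pics/s2c.png

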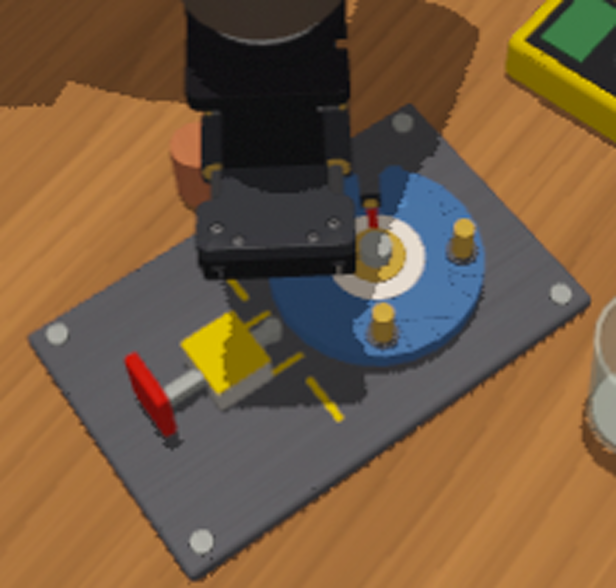

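The scene crop shows the gripper body hiding the finger tips at about (280,240) in the crop. The stripe is still at (372,215), so nothing has moved. Now I'll approach the stud slowly.

{"api": "servo_tool", "payload": {"commands": [{"slide": [0,-0.003,0],"twist": [0,0,0],"gripper": -1},{"slide": [0,-0.002,0],"twist": [0,0,0],"gripper": -1},{"slide": [0,-0.0015,0],"twist": [0,0,0],"gripper": -1},{"slide": [0,-0.0015,0],"twist": [0,0,0],"gripper": -1},{"slide": [0.0005,-0.0015,0],"twist": [0,0,-1],"gripper": -1},{"slide": [0.0005,-0.0015,0],"twist": [0,0,-1],"gripper": -1}]}}

```text
clock: 3.65
eef_pos: [0.5242, -0.0027, 0.0476]
tcp_rot: [0.004, -0.364, 0.931, -0.001]
force: [-0.2, -0.4, 0.1]
gripper_width: 0.004
```

```bash
python3 - <<'E'
from g import *
stage_of();print(env.get_obs()['force'])
E
```

```text
stage xy [-0.0408 -0.0311] z 0.0476 yaw_x stage -121.86741144347748
[-0.16219278 -0.35811154  0.11197854]
```

{"api": "servo_tool", "payload": {"commands": [{"slide": [0.0008,-0.0025,0.0006],"twist": [0,0,-3],"gripper": -1},{"slide": [0.0008,-0.0025,0.0006],"twist": [0,0,-3],"gripper": -1},{"slide": [0.0008,-0.0025,0.0006],"twist": [0,0,-3],"gripper": -1},{"slide": [0.0008,-0.0025,0.0006],"twist": [0,0,-3],"gripper": -1},{"slide": [0.0008,-0.0025,0.0006],"twist": [0,0,-3],"gripper": -1},{"slide": [0.0008,-0.0025,0.0006],"twist": [0,0,-3],"gripper": -1},{"slide": [0.0008,-0.0025,0.0006],"twist": [0,0,-3],"gripper": -1},{"slide": [0.0008,-0.0025,0.0006],"twist": [0,0,-3],"gripper": -1}]}}

```text
clock: 4.45
eef_pos: [0.5298, -0.0181, 0.0433]
tcp_rot: [-0.001, -0.559, 0.829, 0.003]
force: [-3.5, 3.7, 3.6]
gripper_width: 0.008
```

```bash
python3 - <<'E'
from g import *
stage_of();print(env.get_obs()['force'])
c=cam('scene','s3.png');a=cv2.imread('pics/s3.png')[200:410,190:410];cv2.imwrite('pics/s3c.png',cv2.resize(a,None,fx=2.8,fy=2.8,interpolation=cv2.INTER_CUBIC))
E
```

```text
stage xy [-0.0313 -0.0444] z 0.0433 yaw_x stage -96.58779209058474
[-3.53677664  3.70621804  3.60505253]
```

View pics/s3c.png

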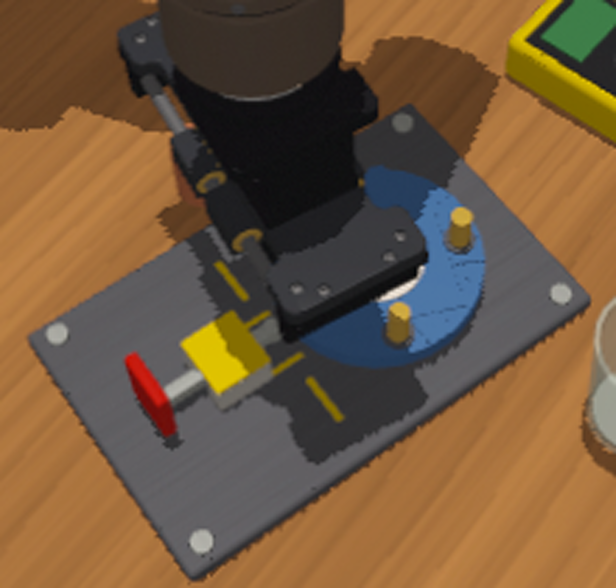

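```bash
cat >> g.py <<'E'
def ang(c,uv,z=.058):
    S=ray(c,uv,z);a=np.radians(A)
    for s in S:
        v=np.array([[np.cos(a),np.sin(a)],[-np.sin(a),np.cos(a)]])@(s[:2]-C);print('r',np.hypot(*v).round(4),'ang',np.degrees(np.arctan2(v[1],v[0])).round(1))
E
python3 - <<'E'
from g import *
c=cam('scene')
P=lambda l:(np.array(l,float)+.5)/2.8-.5+[190,200]
ang(c,P([(461,215),(400,311),(464,226),(383,312)]))
E
```

```text
r 0.0497 ang 66.5
r 0.0493 ang -19.9
r 0.05 ang 58.3
r 0.0481 ang -30.3
```

```bash
cat >> g.py <<'E'
from scipy.linalg import logm,expm
def seg(phi,yaw,n,e=.0125,r=.048,z=.044):
    o=env.get_obs();q=o['tcp_rot'];R=Ro.from_quat(np.r_[q[1:],q[0]]).as_matrix()
    f=np.radians(phi);p=st(r*np.array([np.cos(f),np.sin(f)])-e*np.array([-np.sin(f),np.cos(f)]))
    y=np.radians(yaw+A);T=np.eye(4);T[:3,:3]=[[np.cos(y),np.sin(y),0],[np.sin(y),-np.cos(y),0],[0,0,-1]];T[:3,3]=np.r_[p,z]
    B=np.eye(4);B[:3,:3]=R;B[:3,3]=o['eef_pos'];stage_of()
    E=expm(np.real(logm(np.linalg.inv(B)@T))/n)
    print('row slide',E[:3,3].round(5),'twist',np.degrees(Ro.from_matrix(E[:3,:3]).as_rotvec()).round(2))
E
python3 -c "
from g import *
seg(-77,-65.6,12)"
```

```text
stage xy [-0.0311 -0.0444] z 0.0432 yaw_x stage -96.73839454218074
row slide [ 7.60e-04 -2.42e-03 -7.00e-05] twist [ 0.02  0.01 -2.59]
```

{"api": "servo_tool", "payload": {"commands": [{"slide": [0.0008,-0.0024,0],"twist": [0,0,-2.6],"gripper": -1},{"slide": [0.0008,-0.0024,0],"twist": [0,0,-2.6],"gripper": -1},{"slide": [0.0008,-0.0024,0],"twist": [0,0,-2.6],"gripper": -1},{"slide": [0.0008,-0.0024,0],"twist": [0,0,-2.6],"gripper": -1},{"slide": [0.0008,-0.0024,0],"twist": [0,0,-2.6],"gripper": -1},{"slide": [0.0008,-0.0024,0],"twist": [0,0,-2.6],"gripper": -1},{"slide": [0.0008,-0.0024,0],"twist": [0,0,-2.6],"gripper": -1},{"slide": [0.0008,-0.0024,0],"twist": [0,0,-2.6],"gripper": -1},{"slide": [0.0008,-0.0024,0],"twist": [0,0,-2.6],"gripper": -1},{"slide": [0.0008,-0.0024,0],"twist": [0,0,-2.6],"gripper": -1}]}}

```text
clock: 5.55
eef_pos: [0.5377, -0.03, 0.0408]
tcp_rot: [0.011, 0.733, -0.68, -0.014]
force: [-4.3, 2.3, 2.9]
gripper_width: 0.009
```

```bash
python3 -c "
from g import *
print(env.get_obs()['force'],env.get_obs()['eef_pos'])
seg(-47,-40,12)"
```

```text
[-4.33877602  2.26737531  2.92376308] [ 0.53771548 -0.02995485  0.04078218]
stage xy [-0.0204 -0.0537] z 0.0408 yaw_x stage -70.3447340778341
row slide [ 0.00134 -0.00356 -0.00034] twist [ 0.15  0.07 -2.53]
```

```bash
python3 -c "
from g import *
seg(-70,-62,12)"
```

```text
stage xy [-0.0204 -0.0537] z 0.0408 yaw_x stage -70.3447340778341
row slide [ 0.0005  -0.00206 -0.00031] twist [ 0.16  0.04 -0.69]
```

{"api": "servo_tool", "payload": {"commands": [{"slide": [0.0004,-0.0032,-0.0003],"twist": [0.15,0,-0.8],"gripper": -1},{"slide": [0.0004,-0.0032,-0.0003],"twist": [0.15,0,-0.8],"gripper": -1},{"slide": [0.0004,-0.0032,-0.0003],"twist": [0.15,0,-0.8],"gripper": -1},{"slide": [0.0004,-0.0032,-0.0003],"twist": [0.15,0,-0.8],"gripper": -1},{"slide": [0.0004,-0.0032,-0.0003],"twist": [0.15,0,-0.8],"gripper": -1},{"slide": [0.0004,-0.0032,-0.0003],"twist": [0.15,0,-0.8],"gripper": -1},{"slide": [0.0004,-0.0032,-0.0003],"twist": [0.15,0,-0.8],"gripper": -1},{"slide": [0.0004,-0.0032,-0.0003],"twist": [0.15,0,-0.8],"gripper": -1},{"slide": [0.0004,-0.0032,-0.0003],"twist": [0.15,0,-0.8],"gripper": -1},{"slide": [0.0004,-0.0032,-0.0003],"twist": [0.15,0,-0.8],"gripper": -1}]}}

```text
clock: 6.55
eef_pos: [0.5455, -0.0352, 0.0405]
tcp_rot: [0.021, 0.776, -0.63, -0.024]
force: [-6.0, 0.2, 5.4]
gripper_width: 0.007
```

```bash
python3 -c "
from g import *
print(env.get_obs()['force'],env.get_obs()['eef_pos'])
seg(-50,-45,12)
c=cam('scene','s4.png');a=cv2.imread('pics/s4.png')[200:410,190:410];cv2.imwrite('pics/s4c.png',cv2.resize(a,None,fx=2.8,fy=2.8,interpolation=cv2.INTER_CUBIC))"
```

```text
[-5.96799056  0.20394907  5.43075267] [ 0.5454964  -0.03515559  0.0404955 ]
stage xy [-0.0116 -0.0567] z 0.0405 yaw_x stage -62.81324008219518
row slide [ 0.00078 -0.0028  -0.00039] twist [ 0.29  0.09 -1.48]
```

View pics/s4c.png

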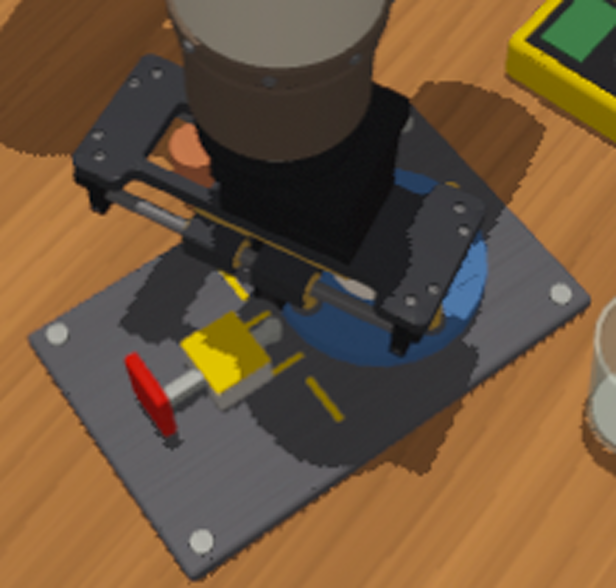

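The scene crop shows the body over the disc and a stud just peeking out at (437,320). The key hasn't moved and nothing has been touched. From the contact geometry the disc has turned about 31°. The servo lags under roughly 6 N, so I'll use bigger steps and correct the tilt.

```bash
python3 -c "
from g import *
seg(-68,-60,10,z=.046)"
```

```text
stage xy [-0.0114 -0.0567] z 0.0405 yaw_x stage -62.78450833745934
row slide [ 0.00019 -0.0019  -0.00062] twist [ 0.36  0.07 -0.28]
```

{"api": "servo_tool", "payload": {"commands": [{"slide": [0.0002,-0.004,-0.001],"twist": [0.6,0.1,-0.3],"gripper": -1},{"slide": [0.0002,-0.004,-0.001],"twist": [0.6,0.1,-0.3],"gripper": -1},{"slide": [0.0002,-0.004,-0.001],"twist": [0.6,0.1,-0.3],"gripper": -1},{"slide": [0.0002,-0.004,-0.001],"twist": [0.6,0.1,-0.3],"gripper": -1},{"slide": [0.0002,-0.004,-0.001],"twist": [0.6,0.1,-0.3],"gripper": -1},{"slide": [0.0002,-0.004,-0.001],"twist": [0.6,0.1,-0.3],"gripper": -1}]}}

```text
clock: 7.2
eef_pos: [0.5523, -0.0374, 0.0405]
tcp_rot: [0.015, 0.783, -0.622, -0.013]
force: [-4.3, -0.9, 0.8]
gripper_width: 0.003
```

```bash
cat >> g.py <<'E'
def stud(e=.0125,r=.048):
    o=env.get_obs();q=o['tcp_rot'];x=Ro.from_quat(np.r_[q[1:],q[0]]).as_matrix()[:2,0]
    y=np.arctan2(x[1],x[0])-np.radians(A);a=np.radians(A);T=np.array([[np.cos(a),np.sin(a)],[-np.sin(a),np.cos(a)]])@(o['eef_pos'][:2]-C)
    d=np.array([-np.sin(y),np.cos(y)]);k=(T@d+e)/r;f=y+np.pi/2-np.arccos(np.clip(k,-1,1))
    S=r*np.array([np.cos(f),np.sin(f)]);print('stud ang',np.degrees(f).round(1),'x off mm',((S-T)@[np.cos(y),np.sin(y)]*1e3).round(1),'force',o['force'].round(1),'clock',o['clock'])
E
python3 -c "
from g import *
stud()
seg(-60,-55,10,z=.046)"
```

```text
stud ang -84.3 x off mm -3.7 force [-4.3 -0.9  0.8] clock 7.2
stage xy [-0.0045 -0.057 ] z 0.0405 yaw_x stage -61.52063731814371
row slide [ 0.00014 -0.00197 -0.0006 ] twist [ 0.22  0.02 -0.65]
```

{"api": "servo_tool", "payload": {"commands": [{"slide": [0.0003,-0.0042,-0.0015],"twist": [0.4,0,-1],"gripper": -1},{"slide": [0.0003,-0.0042,-0.0015],"twist": [0.4,0,-1],"gripper": -1},{"slide": [0.0003,-0.0042,-0.0015],"twist": [0.4,0,-1],"gripper": -1},{"slide": [0.0003,-0.0042,-0.0015],"twist": [0.4,0,-1],"gripper": -1},{"slide": [0.0003,-0.0042,-0.001],"twist": [0.4,0,-1],"gripper": -1},{"slide": [0.0003,-0.0042,-0.001],"twist": [0.4,0,-1],"gripper": -1},{"slide": [0.0003,-0.0042,-0.001],"twist": [0.4,0,-1],"gripper": -1},{"slide": [0.0003,-0.0042,-0.001],"twist": [0.4,0,-1],"gripper": -1}]}}

```text
clock: 8.0
eef_pos: [0.5625, -0.0397, 0.0404]
tcp_rot: [0.012, 0.822, -0.569, -0.014]
force: [-4.5, -3.2, 0.2]
gripper_width: 0.005
```

```bash
python3 -c "
from g import *
stud()
seg(-40,-37,10,z=.046)"
```

```text
stud ang -73.3 x off mm -4.0 force [-4.5 -3.2  0.2] clock 8.0
stage xy [ 0.006  -0.0566] z 0.0404 yaw_x stage -53.9984630145498
row slide [ 0.0004  -0.00276 -0.00061] twist [ 0.2   0.09 -1.7 ]
```

{"api": "servo_tool", "payload": {"commands": [{"slide": [0.0002,-0.0045,-0.001],"twist": [0.3,0,-1.7],"gripper": -1},{"slide": [0.0002,-0.0045,-0.001],"twist": [0.3,0,-1.7],"gripper": -1},{"slide": [0.0002,-0.0045,-0.001],"twist": [0.3,0,-1.7],"gripper": -1},{"slide": [0.0002,-0.0045,-0.001],"twist": [0.3,0,-1.7],"gripper": -1},{"slide": [0.0002,-0.0045,-0.001],"twist": [0.3,0,-1.7],"gripper": -1},{"slide": [0.0002,-0.0045,-0.001],"twist": [0.3,0,-1.7],"gripper": -1},{"slide": [0.0002,-0.0045,-0.001],"twist": [0.3,0,-1.7],"gripper": -1},{"slide": [0.0002,-0.0045,-0.001],"twist": [0.3,0,-1.7],"gripper": -1},{"slide": [0.0002,-0.0045,-0.001],"twist": [0.3,0,-1.7],"gripper": -1},{"slide": [0.0002,-0.0045,-0.001],"twist": [0.3,0,-1.7],"gripper": -1}]}}

```text
clock: 9.0
eef_pos: [0.5788, -0.0401, 0.0405]
tcp_rot: [0.013, 0.896, -0.443, -0.023]
force: [-2.9, -6.6, -0.1]
gripper_width: 0.004
```

```bash
python3 -c "
from g import *
stud()
seg(-20,-20,10,z=.046)"
```

```text
stud ang -56.8 x off mm -4.0 force [-2.9 -6.6 -0.1] clock 9.0
stage xy [ 0.0219 -0.0526] z 0.0405 yaw_x stage -37.2434591188754
row slide [ 0.00044 -0.00305 -0.00063] twist [ 0.22  0.21 -1.72]
```

{"api": "servo_tool", "payload": {"commands": [{"slide": [0,-0.0045,-0.001],"twist": [0.3,0.2,-1.2],"gripper": -1},{"slide": [0,-0.0045,-0.001],"twist": [0.3,0.2,-1.2],"gripper": -1},{"slide": [0,-0.0045,-0.001],"twist": [0.3,0.2,-1.2],"gripper": -1},{"slide": [0,-0.0045,-0.001],"twist": [0.3,0.2,-1.2],"gripper": -1},{"slide": [0,-0.0045,-0.001],"twist": [0.3,0.2,-1.2],"gripper": -1},{"slide": [0,-0.0045,-0.001],"twist": [0.3,0.2,-1.2],"gripper": -1},{"slide": [0,-0.0045,-0.001],"twist": [0.3,0.2,-1.2],"gripper": -1},{"slide": [0,-0.0045,-0.001],"twist": [0.3,0.2,-1.2],"gripper": -1},{"slide": [0,-0.0045,-0.001],"twist": [0.3,0.2,-1.2],"gripper": -1},{"slide": [0,-0.0045,-0.001],"twist": [0.3,0.2,-1.2],"gripper": -1},{"slide": [0,-0.0045,-0.001],"twist": [0.3,0.2,-1.2],"gripper": -1},{"slide": [0,-0.0045,-0.001],"twist": [0.3,0.2,-1.2],"gripper": -1}]}}

```text
clock: 10.2
eef_pos: [0.593, -0.0367, 0.0408]
tcp_rot: [0.022, 0.943, -0.331, -0.016]
force: [-2.9, -9.9, -0.0]
gripper_width: 0.003
```

```bash
python3 -c "
from g import *
stud()
seg(-10,-10,10,z=.046)"
```

```text
stud ang -42.3 x off mm -4.4 force [-2.9 -9.9 -0. ] clock 10.2
stage xy [ 0.0346 -0.0455] z 0.0408 yaw_x stage -23.303807403172613
row slide [ 0.00025 -0.00268 -0.0006 ] twist [ 0.28  0.12 -1.33]
```

{"api": "servo_tool", "payload": {"commands": [{"slide": [-0.0002,-0.004,-0.001],"twist": [0.4,0.2,-0.3],"gripper": -1},{"slide": [-0.0002,-0.004,-0.001],"twist": [0.4,0.2,-0.3],"gripper": -1},{"slide": [-0.0002,-0.004,-0.001],"twist": [0.4,0.2,-0.3],"gripper": -1},{"slide": [-0.0002,-0.004,-0.001],"twist": [0.4,0.2,-0.3],"gripper": -1},{"slide": [-0.0002,-0.004,-0.001],"twist": [0.4,0.2,-0.3],"gripper": -1},{"slide": [-0.0002,-0.004,-0.001],"twist": [0.4,0.2,-0.3],"gripper": -1},{"slide": [-0.0002,-0.004,-0.001],"twist": [0.4,0.2,-0.3],"gripper": -1},{"slide": [-0.0002,-0.004,-0.001],"twist": [0.4,0.2,-0.3],"gripper": -1}]}}

```text
clock: 11.0
eef_pos: [0.598, -0.0341, 0.0409]
tcp_rot: [0.019, 0.948, -0.317, -0.007]
force: [-0.7, -9.4, -0.8]
gripper_width: 0.008
```

```bash
python3 -c "
from g import *
stud()
seg(-10,-10,10,z=.046)"
```

```text
stud ang -36.0 x off mm -4.9 force [-0.7 -9.4 -0.8] clock 11.0
stage xy [ 0.0388 -0.0416] z 0.0409 yaw_x stage -21.502472462255724
row slide [ 1.00e-05 -2.18e-03 -5.60e-04] twist [ 0.23  0.03 -1.15]
```

```bash
python3 -c "
from g import *
c=cam('scene','s5.png');a=cv2.imread('pics/s5.png')[180:390,190:410];b=cam('top','t5.png')['color'][150:275,270:435,::-1]
cv2.imwrite('pics/s5c.png',np.hstack([cv2.resize(a,(460,440),interpolation=cv2.INTER_CUBIC),cv2.resize(b,(330,440))[:, :330]]))"
```

```text
(no output)
```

View pics/s5c.png

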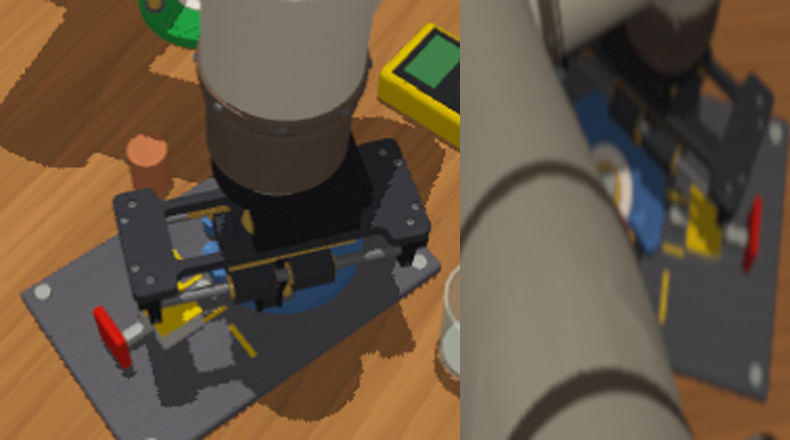

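The left crop shows the closed finger tips at (270,295) against the stud at about (287,270). The pale notch bevels are near (210,240), close to the key side, which fits the estimate. The top view is blocked by the arm. I'll keep pushing.

{"api": "servo_tool", "payload": {"commands": [{"slide": [-0.0005,-0.0045,-0.001],"twist": [0.4,0,0],"gripper": -1},{"slide": [-0.0005,-0.0045,-0.001],"twist": [0.4,0,0],"gripper": -1},{"slide": [-0.0005,-0.0045,-0.001],"twist": [0.4,0,0],"gripper": -1},{"slide": [-0.0005,-0.0045,-0.001],"twist": [0.4,0,0],"gripper": -1},{"slide": [-0.0005,-0.0045,-0.001],"twist": [0.4,0,0],"gripper": -1},{"slide": [-0.0005,-0.0045,-0.001],"twist": [0.4,0,0],"gripper": -1},{"slide": [-0.0005,-0.0045,-0.001],"twist": [0.4,0,0],"gripper": -1},{"slide": [-0.0005,-0.0045,-0.001],"twist": [0.4,0,0],"gripper": -1}]}}

```text
clock: 11.9
eef_pos: [0.608, -0.024, 0.0413]
tcp_rot: [0.008, 0.946, -0.323, -0.007]
force: [-1.1, -5.4, -2.3]
gripper_width: 0.004
```

```bash
python3 -c "
from g import *
stud()
seg(-10,-10,10,z=.046)"
```

```text
stud ang -19.1 x off mm -5.5 force [-1.1 -5.4 -2.3] clock 11.9
stage xy [ 0.0457 -0.0293] z 0.0413 yaw_x stage -22.25764170393103
row slide [-0.00031 -0.00081 -0.00047] twist [ 0.1   0.06 -1.23]
```

{"api": "servo_tool", "payload": {"commands": [{"slide": [-0.001,-0.004,-0.001],"twist": [0.3,0,-1.5],"gripper": -1},{"slide": [-0.001,-0.004,-0.001],"twist": [0.3,0,-1.5],"gripper": -1},{"slide": [-0.001,-0.004,-0.001],"twist": [0.3,0,-1.5],"gripper": -1},{"slide": [-0.001,-0.003,-0.001],"twist": [0.3,0,-1.5],"gripper": -1},{"slide": [-0.001,-0.003,-0.001],"twist": [0.3,0,-1.5],"gripper": -1}]}}

```text
clock: 12.4
eef_pos: [0.6133, -0.0089, 0.044]
tcp_rot: [-0.004, 0.966, -0.257, -0.005]
force: [-1.3, -3.8, -2.0]
gripper_width: 0.004
```

```bash
python3 -c "
from g import *
stud()
seg(0,0,8,z=.044)"
```

```text
stud ang -0.9 x off mm -2.0 force [-1.3 -3.8 -2. ] clock 12.4
stage xy [ 0.0468 -0.0133] z 0.044 yaw_x stage -14.412240750576432
row slide [ 0.00013 -0.00013  0.     ] twist [-0.04  0.07 -1.8 ]
```

{"api": "servo_tool", "payload": {"commands": [{"slide": [0,0.004,0],"twist": [0,0,0],"gripper": -1},{"slide": [0,0.004,-0.005],"twist": [0,0,0],"gripper": -1},{"slide": [0,0.002,-0.02],"twist": [0,0,0],"gripper": -1},{"slide": [0,0,-0.03],"twist": [0,0,0],"gripper": -1},{"slide": [0,0.03,-0.02],"twist": [0,0,-3.5],"gripper": -1},{"slide": [0,0.04,0],"twist": [0,0,-3.5],"gripper": -1},{"slide": [0,0.04,0],"twist": [0,0,-3.5],"gripper": -1},{"slide": [0,0.04,0],"twist": [0,0,-3.5],"gripper": -1},{"slide": [0,0.03,0],"twist": [0,0,0],"gripper": -1},{"slide": [0,0,0],"twist": [0,0,0],"gripper": -1}]}}

```text
clock: 13.4
eef_pos: [0.548, -0.1833, 0.1304]
tcp_rot: [-0.009, 0.992, -0.127, 0.012]
force: [-0.1, 0.7, 0.2]
gripper_width: 0.003
```

```bash
python3 -c "
from g import *
stage_of()
b=cam('top','t6.png')['color'][140:275,270:440,::-1]
a=cam('scene','s6.png')['color'][180:390,190:410,::-1]
cv2.imwrite('pics/s6c.png',np.hstack([cv2.resize(a,None,fx=1.9,fy=1.9,interpolation=cv2.INTER_CUBIC),cv2.resize(b,(370,399)) if 0 else cv2.copyMakeBorder(cv2.resize(b,None,fx=2.2,fy=2.2,interpolation=cv2.INTER_CUBIC),0,399-297,0,0,cv2.BORDER_CONSTANT)]))"
```

```text
stage xy [ 0.0303 -0.1988] z 0.1304 yaw_x stage 0.7866609447098956
```

View pics/s6c.png

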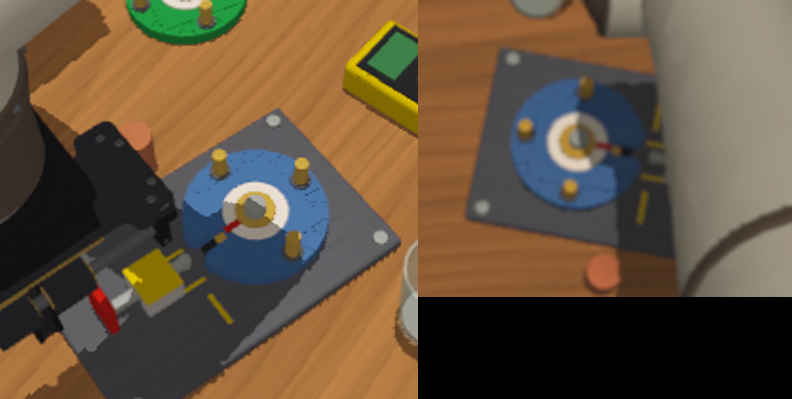

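The disc has turned. In the top view (right) the notch points at the key, with the stripe at about (605,146) and the notch at (630,152). The stud tops are at (585,82), (525,125) and (570,185). The tab and key look untouched. I'll compute the angle.

```bash
python3 -c "
from g import *
c=cam('top');P=lambda l:(np.array(l,float)-[418,0]+.5)/2.2-.5+[270,140]
ang(c,P([(585.5,83),(525,126),(570,185)]));ang(c,P([(630,152)]),.03)
c=cam('scene');P=lambda l:(np.array(l,float)+.5)/1.9-.5+[190,180]
ang(c,P([(293,238),(302,162),(220,155)]));ang(c,P([(208,246)]),.03)
a=cv2.imread('pics/t6.png')[160:240,300:375];b=cv2.imread('pics/s6.png')[240:350,240:375]
cv2.imwrite('pics/z6.png',np.hstack([cv2.resize(a,(375,400),interpolation=cv2.INTER_CUBIC),cv2.resize(b,(424,400) if 0 else (422,344),interpolation=cv2.INTER_CUBIC) if 0 else cv2.resize(b,(425,400),interpolation=cv2.INTER_CUBIC)]))
"
```

```text
r 0.047 ang 3.5
r 0.0486 ang 92.9
r 0.048 ang 179.7
r 0.0478 ang -90.5
r 0.049 ang 2.9
r 0.0517 ang 91.7
r 0.0471 ang 177.3
r 0.0466 ang -86.8
```

View pics/z6.png

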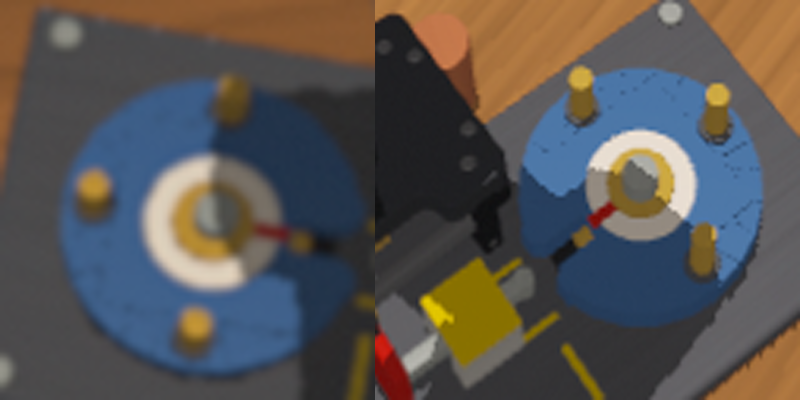

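The left crop (top view) has stud tops at (233,83), (95,182) and (195,321). The right crop (scene view) has (704,231), (717,93) and (581,76). I'll take the disc angle from the line between opposite studs, and the guide axis from the plate corners.

```bash
python3 -c "
from g import *
def line(c,P):
    S=ray(c,P,.058)[:,:2];m=S[0]-S[2];k=S[1]-(S[0]+S[2])/2
    print('disc rot',np.degrees(np.arctan2(m[1],m[0]))-A,np.degrees(np.arctan2(k[1],k[0]))-90-A,'len',np.hypot(*m),'ctr',(S[0]+S[2])/2,'C',C)
c=cam('top');line(c,(np.array([(233,83),(95,182),(195,321)],float)+.5)/5-.5+[300,160])
pc=ray(c,(np.array([(133,57),(742,162),(688,547),(57,428)],float)+.5)/4.8-.5+[280,150],.012)
for i,j in((0,1),(3,2)):
  d=pc[i]-pc[j];print('edge yaw',np.degrees(np.arctan2(d[1],d[0]))-90)
c=cam('scene');line(c,(np.array([(704-375,231),(717-375,93),(581-375,76)],float)+.5)/[3.148,3.636]-.5+[240,240])
"
```

```text
disc rot 1.2046142304271115 1.396721815016532 len 0.09766737870705434 ctr [0.57291181 0.01780305] C [0.5717 0.0164]
edge yaw -15.028950715508103
edge yaw -15.746771974829059
disc rot 1.2482647438628582 0.7491040617355917 len 0.09543448251800644 ctr [0.57169154 0.02009074] C [0.5717 0.0164]
```

```bash
python3 -c "
from g import *
go(st([0,-.185]),.036,A)"
```

```text
slide [-0.0318 -0.0088  0.093 ] twist [-1.2  -1.05  1.11] force [ 0.74 -0.08  0.02] clock 13.7
```

{"api": "servo_tool", "payload": {"commands": [{"slide": [-0.016,-0.004,0.02],"twist": [-1.2,-1,1.1],"gripper": -1},{"slide": [-0.016,-0.004,0.02],"twist": [0,0,0],"gripper": -1},{"slide": [0,0,0.025],"twist": [0,0,0],"gripper": -1},{"slide": [0,0,0.02],"twist": [0,0,0],"gripper": -1},{"slide": [0,0,0.008],"twist": [0,0,0],"gripper": -1},{"slide": [0,0,0],"twist": [0,0,0],"gripper": -1}]}}

```text
clock: 14.3
eef_pos: [0.5241, -0.1574, 0.0344]
tcp_rot: [0.0, 0.992, -0.13, 0.003]
force: [-0.1, 0.0, 1.0]
gripper_width: 0.003
```

```bash
python3 -c "
from g import *
stage_of();go(st([0,-.16]),.036,A)"
```

```text
stage xy [ 0.0003 -0.1802] z 0.0344 yaw_x stage 0.5369061974292659
slide [-0.0001 -0.0202 -0.0016] twist [-0.   -0.31  0.54] force [-0.1   0.    1.03] clock 14.3
```

Aligned with the tab. Now I'll approach slowly.

{"api": "servo_tool", "payload": {"commands": [{"slide": [0,-0.005,0],"twist": [0,0,0.5],"gripper": -1},{"slide": [0,-0.004,0],"twist": [0,0,0],"gripper": -1},{"slide": [0,-0.0025,0],"twist": [0,0,0],"gripper": -1},{"slide": [0,-0.0025,0],"twist": [0,0,0],"gripper": -1},{"slide": [0,-0.0025,0],"twist": [0,0,0],"gripper": -1},{"slide": [0,-0.0025,0],"twist": [0,0,0],"gripper": -1},{"slide": [0,-0.0025,0],"twist": [0,0,0],"gripper": -1},{"slide": [0,-0.0025,0],"twist": [0,0,0],"gripper": -1},{"slide": [0,-0.0025,0],"twist": [0,0,0],"gripper": -1}]}}

```text
clock: 15.2
eef_pos: [0.5347, -0.1303, 0.0383]
tcp_rot: [0.001, 0.991, -0.134, 0.006]
force: [-0.1, -3.1, -0.6]
gripper_width: 0.005
```

```bash
python3 -c "
from g import *
stage_of();go(st([0,-.14]),.036,A)"
```

```text
stage xy [ 0.0033 -0.1513] z 0.0383 yaw_x stage 0.055640062206045116
slide [-0.0033 -0.0113  0.0022] twist [-0.04 -0.73  0.06] force [-0.14 -3.13 -0.58] clock 15.2
```

{"api": "servo_tool", "payload": {"commands": [{"slide": [-0.0008,-0.002,0.0004],"twist": [0,0,0],"gripper": -1},{"slide": [-0.0008,-0.002,0.0004],"twist": [0,0,0],"gripper": -1},{"slide": [-0.0008,-0.002,0.0004],"twist": [0,0,0],"gripper": -1},{"slide": [-0.0005,-0.002,0.0004],"twist": [0,0,0],"gripper": -1},{"slide": [-0.0005,-0.002,0.0004],"twist": [0,0,0],"gripper": -1}]}}

```text
clock: 15.7
eef_pos: [0.5372, -0.1194, 0.0379]
tcp_rot: [0.001, 0.991, -0.133, 0.01]
force: [-0.4, -2.7, 2.5]
gripper_width: 0.005
```

```bash
python3 -c "
from g import *
stage_of();go(st([0,-.14]),.036,A)"
```

```text
stage xy [ 0.0029 -0.1401] z 0.0379 yaw_x stage 0.10909976691510259
slide [-0.0029 -0.0001  0.0018] twist [-0.09 -1.12  0.11] force [-0.35 -2.69  2.48] clock 15.7
```

{"api": "servo_tool", "payload": {"commands": [{"slide": [-0.0005,-0.0015,0.0004],"twist": [0,-0.5,0],"gripper": -1},{"slide": [-0.0005,-0.0015,0.0004],"twist": [0,-0.5,0],"gripper": -1},{"slide": [-0.0005,-0.0015,0.0004],"twist": [0,0,0],"gripper": -1}]}}

```text
clock: 16.0
eef_pos: [0.537, -0.1141, 0.0369]
tcp_rot: [-0.001, 0.991, -0.133, 0.0]
force: [0.5, -2.0, 1.9]
gripper_width: 0.006
```

```bash
python3 -c "
from g import *
stage_of();go(st([0,-.13]),.036,A)"
```

```text
stage xy [ 0.0012 -0.135 ] z 0.0369 yaw_x stage 0.13248765115227457
slide [-0.0012 -0.005   0.0009] twist [-0.08 -0.04  0.13] force [ 0.53 -2.05  1.91] clock 16.0
```

{"api": "servo_tool", "payload": {"commands": [{"slide": [0,-0.0015,0],"twist": [0,0,0],"gripper": -1},{"slide": [0,-0.0015,0],"twist": [0,0,0],"gripper": -1},{"slide": [0,-0.0015,0],"twist": [0,0,0],"gripper": -1}]}}

```text
clock: 16.3
eef_pos: [0.5376, -0.1112, 0.0369]
tcp_rot: [0.001, 0.991, -0.133, -0.001]
force: [0.7, -12.6, 1.4]
gripper_width: 0.005
```

{"api": "servo_tool", "payload": {"commands": [{"slide": [0,-0.0015,0],"twist": [0,0,0],"gripper": -1},{"slide": [0,-0.0015,0],"twist": [0,0,0],"gripper": -1},{"slide": [0,-0.0015,0],"twist": [0,0,0],"gripper": -1}]}}

```text
clock: 16.6
eef_pos: [0.5375, -0.1114, 0.037]
tcp_rot: [0.004, 0.991, -0.133, -0.002]
force: [1.2, -9.4, 2.2]
gripper_width: 0.004
```

{"api": "servo_tool", "payload": {"commands": [{"slide": [0,-0.0019,0],"twist": [0,0,0],"gripper": -1},{"slide": [0,-0.0019,0],"twist": [0,0,0],"gripper": -1}]}}

```text
clock: 16.8
eef_pos: [0.5374, -0.1114, 0.037]
tcp_rot: [0.006, 0.991, -0.133, -0.003]
force: [0.1, -11.3, 0.7]
gripper_width: 0.001
```

{"api": "servo_tool", "payload": {"commands": [{"slide": [0,-0.0019,0],"twist": [0,0,0],"gripper": -1},{"slide": [0,-0.0019,0],"twist": [0,0,0],"gripper": -1}]}}

```text
clock: 17.0
eef_pos: [0.5374, -0.1115, 0.0371]
tcp_rot: [0.008, 0.991, -0.133, -0.004]
force: [0.6, -11.6, 1.6]
gripper_width: 0.003
```

{"api": "servo_tool", "payload": {"commands": [{"slide": [0,-0.0022,0],"twist": [0,0,0],"gripper": -1},{"slide": [0,-0.0022,0],"twist": [0,0,0],"gripper": -1},{"slide": [0,-0.0022,0],"twist": [0,0,0],"gripper": -1}]}}

```text
clock: 17.3
eef_pos: [0.5372, -0.1116, 0.0372]
tcp_rot: [0.013, 0.991, -0.134, -0.006]
force: [1.5, -11.9, 1.5]
gripper_width: 0.003
```

{"api": "servo_tool", "payload": {"commands": [{"slide": [0,-0.0022,0],"twist": [0,0,0],"gripper": -1},{"slide": [0,-0.0022,0],"twist": [0,0,0],"gripper": -1},{"slide": [0,-0.0022,0],"twist": [0,0,0],"gripper": -1},{"slide": [0,-0.0022,0],"twist": [0,0,0],"gripper": -1},{"slide": [0,-0.0022,0],"twist": [0,0,0],"gripper": -1}]}}

```text
clock: 17.8
eef_pos: [0.537, -0.1119, 0.0373]
tcp_rot: [0.019, 0.991, -0.134, -0.01]
force: [1.4, -14.1, 1.6]
gripper_width: 0.006
```

Pressed for about 1 s at 11–14 N. Now I'll back straight off, then up and away for a look.

{"api": "servo_tool", "payload": {"commands": [{"slide": [0,0.003,0],"twist": [0,0,0],"gripper": -1},{"slide": [0,0.008,0],"twist": [0,0,0],"gripper": -1},{"slide": [0,0.015,0],"twist": [0,0,0],"gripper": -1},{"slide": [0,0.02,0],"twist": [-2,0,0],"gripper": -1},{"slide": [0,0.01,-0.03],"twist": [0,0,0],"gripper": -1},{"slide": [0,0.02,-0.04],"twist": [0,0,0],"gripper": -1},{"slide": [-0.02,0.04,-0.03],"twist": [0,0,0],"gripper": -1},{"slide": [-0.02,0.045,0],"twist": [0,0,0],"gripper": -1},{"slide": [-0.02,0.045,0],"twist": [0,0,0],"gripper": -1},{"slide": [-0.02,0.045,0],"twist": [0,0,0],"gripper": -1},{"slide": [0,0,0],"twist": [0,0,0],"gripper": -1}]}}

```text
clock: 18.9
eef_pos: [0.3889, -0.331, 0.1554]
tcp_rot: [0.037, 0.99, -0.134, -0.018]
force: [0.2, 0.1, 0.2]
gripper_width: 0.005
```

```bash
python3 -c "
from g import *
print(env.get_obs()['force'])
b=cam('top','t7.png')['color'][105:275,225:440,::-1]
a=cam('scene','s7.png')['color'][180:400,190:410,::-1]
cv2.imwrite('pics/s7c.png',np.hstack([cv2.resize(a,(400,400),interpolation=cv2.INTER_CUBIC),cv2.resize(b,(400,316),interpolation=cv2.INTER_CUBIC).copy() if 0 else cv2.copyMakeBorder(cv2.resize(b,(400,316),interpolation=cv2.INTER_CUBIC),0,84,0,0,cv2.BORDER_CONSTANT)]))"
```

```text
[0.20112891 0.10782235 0.19614743]
```

View pics/s7c.png

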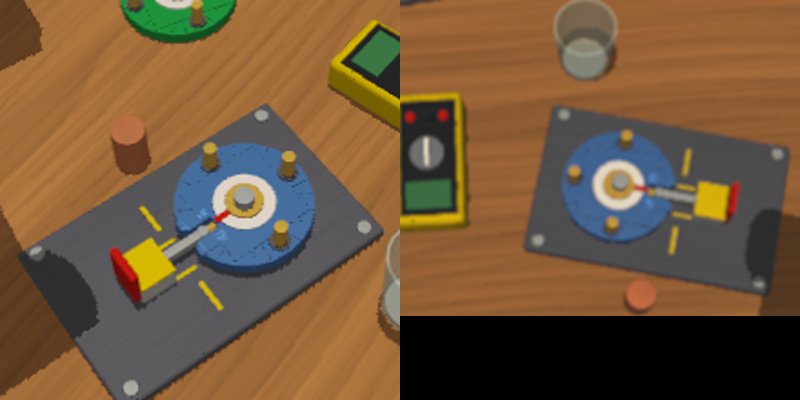

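```bash
python3 -c "
from g import *
c=cam('top')
print('screw outer/inner edge');ang(c,(np.array([(312,243),(291,238)],float)+.5)/5-.5+[300,160],.03)
P=lambda l:(np.array(l,float)-[400,0]+.5)*[215/400,170/316]-.5+[225,105]
print('tab top edge mid, nose tip');ang(c,P([(737,199)]),.06);ang(c,P([(655,191)]),.031)
print('slug,meter',ray(c,P([(641,294)]),.045),'was .4495 .0069')
"
```

```text
screw outer/inner edge
r 0.0395 ang -90.9
r 0.031 ang -90.3
tab top edge mid, nose tip
r 0.1229 ang -90.5
r 0.0389 ang -89.5
slug,meter [[0.4496102  0.00626089 0.045     ]] was .4495 .0069
```

The nose tip sits at about 39–41 mm radius and the set screw's outer edge at about 40 mm, so the key is bottomed. The slug hasn't moved.

```bash
python3 -c "
from station import env
print(env.hand_in())"
```

```text
the job is handed in; nothing more can be done
None
```

The disc is turned to the mark, the key is pressed home in the notch, and the job is handed in. The handed-in state had the arm well clear and only about 19 s on the clock.

- **Disc:** I turned the smaller blue disc about 123° counter-clockwise by pushing one brass stud with the closed fingers. The highest reading while turning was about 10 N. The last measurement before pushing the key put the notch about 1° off the mark, within what the bevels draw in.
- **Key:** I pushed the tab until the key stopped hard at about 32 mm of travel. I then pressed for about 1 s, with readings of 11 to 14 N at the tab, about 2 N of which goes into key friction. Forces were read only at the end of each move, so a brief higher peak can't be ruled out.
- **Last checks:** In the final pictures the nose is in the notch at the set screw: nose tip about 39 mm from the axis, screw edge about 40 mm. The tab position agrees to within 3 mm. The slug measured within 1 mm of its start. The beaker and meter look undisturbed, but I only checked them by eye.
- **Disagreements:** The two cameras differed by up to about 4 mm on the disc centre and by less than 1° on its angle. No check failed.

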